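# Open the ratchet condiment rack

## Robot

A 7-joint arm with a two-finger parallel gripper is mounted at the origin on the work surface. World frame = base frame: x ahead of the robot, y to its left, z up, the work surface at z = 0. Lengths are in m, angles in rad, forces in N, time in s.
With the tool pointing down it reaches from about 0.425 to 0.95 m from the base axis. Payload 4.7 kg.
Tool frame: the origin (TCP) lies midway between the tips of the shut fingers; the grasp point (between the pads) lies 19 mm behind it; z points along the fingers, x is the direction in which the jaws open and shut, and the axes are right-handed (so a half turn about z gives the same grasp; the last joint's range is limited). The gripper opens to 87 mm and grips with 3 to 60 N. Pads are 19 mm wide; open, the fingers measure 117 mm over their backs; the gripper's body (75 mm by 190 mm) begins 51 mm behind the grasp point.
Start: joints at [1.228, 0.469, -0.049, 1.532, 0.024, 1.141, -0.082], TCP at [0.208, -0.642, 0.223] pointing down, gripper open.
Joint ranges: [-2.59, 2.59], [-0.33, 1.99], [-1.39, 1.29], [0.1, 2.45], [-1.04, 4.18], [0.21, 1.99], [-2.66, 2.66]. Speed limits (rad/s): [2.57, 2.57, 3.14, 3.14, 3.14, 3.14, 3.14].

## Interface

Orientations are given as a 3x3 rotation matrix whose columns are the frame's x, y, z axes.
In Python, from workcell import r gives the robot as it stands.
- The arm moves only by the shell command python3 -m pendant 'ROWS'. ROWS is JSON, a list of rows, each an object of numbers: "x", "y", "z": the shift along the tool's x, y, z in mm; "rx", "ry", "rz": the turn, a rotation vector about the tool's x, y, z in rad; "gripper": the opening, from 0 (shut) to 1 (fully open). A call has 1 to 8 rows; each row shifts and turns the commanded pose from where the row before left it, along the tool's axes as they then stand; what a row does not reach is not made up. A row lasts 1/8 s, in which the tool goes at most 62.5 mm and 10.7 degrees, less where a joint would pass 70% of its speed; a pose out of reach is approached as far as the arm can. A call is refused whole if a number of a shift passes 62.5 or a number of a turn 0.188, either way. A call with a gripper value outside its range is refused whole. The fingers move at their own pace and stop on an object; the grip force is fixed at half the most. Time passes only in rows, so rows that do not move let the fingers close. It gives the time, the measured TCP pose, the force and the opening at its end, in the units of the state.
- r.get_state(): the state, without advancing time (a new reading comes with each control period).
- r.snapshot(name): name is "scene" or "side" or "wrist"; returns (picture, depth): 480x640x3 uint8, red, green, blue; 480x640 float32, m along the optical axis (not along the pixel's ray), 0 where there is no reading.
- r.calibration(name): a dict with "fovy" (degrees; the focal length in pixels is half the picture's height over the tangent of half this angle, whatever the lens; pixels are square), "cx", "cy" (the principal point, pixels), "R" (3x3) and "t" (3): a world point X has camera coordinates R X + t. Camera axes: x right, y down, z forward; pixel columns grow to the right and rows downward; lengths in m; the calibration is good to about 2 mm. A picture is of the moment at which its call begins: read the wrist's pose just before it. calibration takes no time and is no camera call; for the wrist camera it gives the pose at the moment of the call.
- r.sign_off(): hands the job in, once; it reports no verdict.
Trained networks look in the newest picture that a camera, given by its name, has taken for a name from the list of things; names that differ only in an ending like _2 or _b are one class to them, and where a whole thing is asked for, a point or a joint stands for the part that bears it (a point fixed in the world has none). Each returns a list of dicts, best first, with "conf" (0 to 1); they miss things now and then, are a little off and sometimes report something else, mostly with a low value. They report only what shows in the picture. A call takes as long as a camera call.
- r.masks_of(camera, query): "mask" (480x640 bool, what is visible of it) and "box" ([left, top, right, bottom] in pixels, round what is visible of it).
- r.spot_point(camera, query): "pixel" ([column, row] in pixels: a listed point, or the origin of a listed thing).
The state is a dict: "clock": time; "qpos": joint angles; "qvel": joint speeds; "joint_torque": joint torques, N m; "tcp_pos": TCP position; "orientation": TCP orientation; "ft_force": force on the tool from outside, world axes, zero at the start; "wrist_torque": the same for the moment, N m; "opening": finger opening in m.
Only numpy, scipy, OpenCV 4.12 (cv2) and the standard library are available. Lean on these libraries where they do the work, as an engineer would, in place of code of your own. Each camera call takes 0.05 s, during which the arm holds its last target.

## Task

Open up the condiment rack on the ledge as far as it goes to make room for another bottle: press down the release pad on top of its sliding jaw and, keeping it pressed, push the jaw back along the bar, until it stops at the end post; then take the hand away. Do not pick up, knock over or shift the salt grinder, the ramekin, the skewer holder or the tongs.

Things in the scene. Friction and masses are not known exactly. Their poses are not given: they have to be found in the camera images.
- rack: aluminium condiment rack fixed to the ledge. Origin: middle of the base plate's underside, z up; y runs along the bar, the way the jaw opens. Base plate x -80 to +65 mm, 390 mm long, 6 mm thick. Steel bar, saw teeth underneath (pitch 10 mm), at x = +30 mm, z 30 to 48 mm. Fixed cheek 75 mm tall at y = -172 mm; end post 60 mm tall at y = +170 mm, where the open jaw stops
- jaw (a joint): sliding jaw, m: 0 closed, 0.150 fully open (at the end post). Carriage 48 (x) by 60 mm (y), centred at rack x = +30 mm, y = -20 mm + joint value, top z = 62 mm; a thin 72 mm tall cheek reaches from it to -x beside the ramekin. About 3 N friction; stays where left. Ratchet: opens only while the release pad is down, else a tooth catches it within 10 mm; closing is free
- release (a joint): release pad on top of the jaw, m: 0 up, 0.010 fully down. Sprung: 2 N to start, 7 N fully down, comes up when let go. The jaw can open while the pad is more than 4.5 mm down; 7 to 9 mm is a good depth to hold while pushing
- pad (a point): centre of the top face of the ribbed dark steel release pad, 42 mm (rack x) by 49 mm (rack y); moves with jaw and pad. 76 mm above the ledge when up, 66 mm fully down. Axes as the rack's
- push_wall (a point): on the jaw, in the middle (rack x) of the upright aluminium push wall at the pad's +y (opening) edge, on its face towards the pad, 95 mm above the ledge. Wall 48 mm wide (rack x), 8 mm thick, top 112 mm above the ledge (36 mm above the raised pad). A fingertip pressing the pad pushes this face towards +y. Axes as the rack's
- grinder: glass salt grinder with steel cap, 50 mm diameter, 116 mm tall, standing loose in the rack near the fixed cheek; origin at the centre of its underside
- ramekin: white ceramic ramekin, 68 mm diameter, 42 mm tall, standing loose in the rack between grinder and jaw; origin at the centre of its underside
- skewer_holder: bamboo cup with skewers, 68 mm diameter, cup 100 mm, skewers to 157 mm, standing loose on the ledge past the rack's fixed cheek; origin at the centre of its underside
- tongs: stainless steel tongs lying loose on the ledge beyond the rack, about 235 mm long (along their own y), 85 mm wide at the open end, 10 mm thick; origin at their middle, on the underside

How it is judged:
On the way, in this order (a step that is already met when the one before it is completed fails the run):
1. the release pad is pressed down (over 4.5 mm) before the jaw has been moved (value of joint release above 0.0045 m and distance of push_wall from where it was at the start of the episode below 0.018 m), for 0.1 s.
2. the jaw is past two thirds of its travel while the pad is still held down (value of joint jaw above 0.1 m and value of joint release above 0.0045 m), for 0.1 s.
At the end, for the whole second after the job is handed in: jaw within 5 mm of fully open, release pad sprung back up (less than 4 mm down), and grinder, ramekin, skewer holder and tongs at rest, upright as they were and within 20 mm of where they stood (value of joint jaw above 0.145 m and value of joint release below 0.004 m and distance of each of grinder, ramekin, skewer_holder, tongs from where it was at the start of the episode below 0.02 m and angle between each of grinder, ramekin, skewer_holder, tongs's own z axis and vertical below 0.2 rad and linear speed of each of grinder, ramekin, skewer_holder, tongs below 0.02 m/s); the robot touches nothing.
It fails at once if the salt grinder is shifted more than 20 mm, lifted or tipped (distance of grinder from where it was at the start of the episode above 0.02 m or angle between grinder's own z axis and vertical above 0.3 rad).
It fails at once if the ramekin is shifted more than 20 mm, lifted or tipped (distance of ramekin from where it was at the start of the episode above 0.02 m or angle between ramekin's own z axis and vertical above 0.3 rad).
It fails at once if the skewer holder is shifted more than 20 mm, lifted or tipped (distance of skewer_holder from where it was at the start of the episode above 0.02 m or angle between skewer_holder's own z axis and vertical above 0.3 rad).
It fails at once if the tongs is shifted more than 20 mm, lifted or tipped (distance of tongs from where it was at the start of the episode above 0.02 m or angle between tongs's own z axis and vertical above 0.3 rad).
It also fails if it takes over 35 s, if anything falls off the work surface, if the arm or the gripper's body presses on something with over 40 N, if the wrist force passes 120 N, or if a joint passes its speed limit or range.

## Working session

There is one attempt and no reset: what is moved stays moved. The work goes in short steps, Python scripts to look and compute and a shell command to move; the robot and the scene stay as the last step left them, time stands still between calls to the robot, and variables do not carry over. Pictures are saved under pics/ and viewed, and the job is handed in when it is done.

```bash
mkdir -p pics; ls; cat > h.py <<'E'
import numpy as np, cv2
from workcell import r
def snap(c,name):
    cal=r.calibration(c); im,d=r.snapshot(c)
    cv2.imwrite(f'pics/{name}.png',im[:,:,::-1]); return im,d,cal
def w(cal,px,z):
    f=240/np.tan(np.radians(cal['fovy'])/2);R=np.array(cal['R']);t=np.array(cal['t'])
    return R.T@(np.array([(px[0]-cal['cx'])/f*z,(px[1]-cal['cy'])/f*z,z])-t)
E
python3 - <<'E'
from h import *
for c in ['scene','side','wrist']:
    im,d,cal=snap(c,c+'0')
    for q in ['pad','push_wall','rack','grinder','ramekin','skewer_holder','tongs']:
        for s in r.spot_point(c,q)[:2]:
            p=s['pixel'];i,j=int(round(p[1])),int(round(p[0]))
            z=d[i,j] if 0<=i<480 and 0<=j<640 else 0
            print(c,q,round(s['conf'],2),np.round(p,1),np.round(w(cal,p,z),4) if z>0 else None)
s=r.get_state();print(s['clock'],s['tcp_pos'],s['orientation'],s['ft_force'])
E
```

```text
pics
scene pad 0.88 [338.  232.7] [ 0.5443 -0.0325  0.0773]
scene pad 0.4 [347.1 208.5] [ 5.397e-01 -2.000e-04  9.950e-02]
scene push_wall 0.61 [348.  210.9] [0.5404 0.0018 0.0939]
scene push_wall 0.35 [396.6 271. ] [0.6276 0.0148 0.0013]
scene rack 0.75 [325.2 264.5] [ 0.5372 -0.055   0.0249]
scene grinder 0.9 [264.4 324.2] [ 0.5485 -0.2163  0.0636]
scene ramekin 0.88 [279.9 290.1] [ 0.5215 -0.1487  0.0459]
scene skewer_holder 0.96 [248.1 392.2] [ 0.5865 -0.2958  0.0549]
scene tongs 0.91 [396.7 266.3] [ 0.6224  0.0265 -0.0012]
side pad 0.58 [301.7 263.7] [0.5163 0.0027 0.1068]
side push_wall 0.88 [290.  263.5] [0.5372 0.006  0.0982]
side rack 0.83 [323.2 307.1] [ 0.5125 -0.0368  0.0068]
side grinder 0.6 [382.9 268.6] [ 0.4834 -0.1439  0.0403]
side ramekin 0.58 [365.2 285.6] [ 0.4583 -0.0677  0.0619]
side tongs 0.74 [251.5 292.9] [0.6137 0.0235 0.011 ]
1.2 [ 0.20840733 -0.64205366  0.2225952 ] [[ 3.08667563e-01 -9.51169980e-01  7.44058591e-05]
 [-9.51169977e-01 -3.08667569e-01 -8.37331881e-05]
 [ 1.02611170e-04 -4.49269002e-05 -9.99999994e-01]] [-0.63410271  0.0133887   0.17083535]
```

View pics/scene0.png

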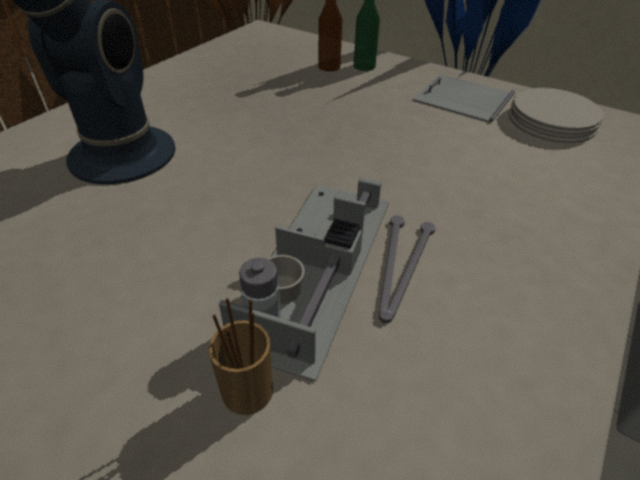

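View pics/side0.png

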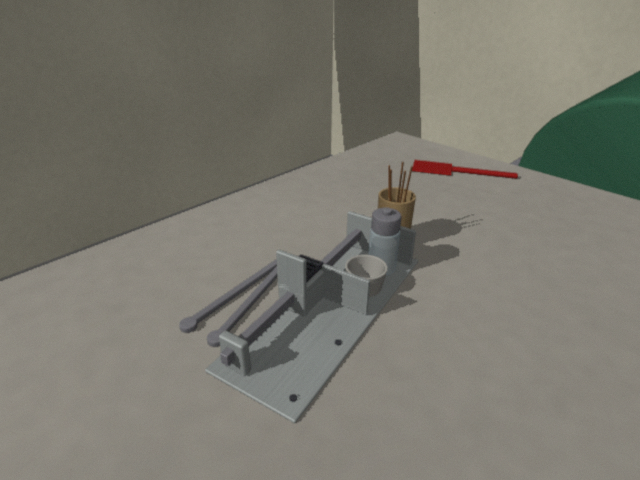

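```bash
python3 - <<'E'
from h import *
def cloud(d,cal,m):
    v,u=np.nonzero(m&(d>0)); z=d[v,u]
    f=240/np.tan(np.radians(cal['fovy'])/2);R=np.array(cal['R']);t=np.array(cal['t'])
    C=np.c_[(u-cal['cx'])/f*z,(v-cal['cy'])/f*z,z]-t
    return C@R
A=[]
for c in ['scene','side']:
    im,d,cal=snap(c,c+'1')
    big=cv2.resize(im[150:410,180:460] if c=='scene' else im[180:430,180:460],None,fx=2.8,fy=2.3)
    m=r.masks_of(c,'rack')[0]; print(c,m['conf'],m['box'],m['mask'].sum())
    P=cloud(d,cal,m['mask']); A.append(P)
    for n,lo,hi in [('base',.002,.010),('all',-.01,.2)]:
        Q=P[(P[:,2]>lo)&(P[:,2]<hi)]
        rc=cv2.minAreaRect(Q[:,:2].astype(np.float32)*1000); print(n,len(Q),rc)
    np.save('pics/P_'+c,P); np.save('pics/D_'+c,d)
    j=r.masks_of(c,'push_wall')
    for k in j[:2]:
        Q=cloud(d,cal,k['mask']);print('jaw',k['conf'],k['box'],len(Q))
        np.save('pics/J_'+c,Q)
E
```

```text
scene 0.56 [219.7, 179.3, 387.5, 380.2] 13754
base 6347 ((500.58251953125, -47.89256286621094), (171.43118286132812, 389.805419921875), 12.643207550048828)
all 13702 ((494.96319580078125, -42.743011474609375), (178.1755828857422, 403.11651611328125), 13.00294303894043)
jaw 0.69 [275.2, 196.6, 366.3, 275.9] 3682
side 0.6 [203.9, 210.2, 418.1, 426.3] 18600
base 10814 ((540.4485473632812, -38.128021240234375), (205.83619689941406, 390.6264343261719), 13.037736892700195)
all 18527 ((565.74755859375, -87.96380615234375), (232.64471435546875, 499.14312744140625), 13.037736892700195)
jaw 0.59 [275.7, 247.1, 373.7, 318.7] 3934
jaw 0.19 [307.5, 257.4, 324.2, 277.0] 203
```

```bash
python3 - <<'E'
import numpy as np,cv2
for c in ['scene','side']:
    Q=np.load(f'pics/J_{c}.npy')
    W=Q[(Q[:,2]>.085)&(Q[:,2]<.108)&(abs(Q[:,0]-.54)<.06)&(abs(Q[:,1])<.05)]
    a=np.radians(13)
    ex=np.array([np.cos(a),np.sin(a)]);ey=np.array([-np.sin(a),np.cos(a)])
    print(c,len(W))
    if len(W)>20:
        u=W[:,:2]@ex;v=W[:,:2]@ey
        print('u pct',np.percentile(u,[1,5,50,95,99]),'v',np.percentile(v,[1,5,25,50,75,95,99]))
        p=np.polyfit(u,v,1);print('slope deg',np.degrees(p[0]))
        T=Q[(Q[:,2]>.109)&(Q[:,2]<.116)]; print('top',len(T),T.mean(0),cv2.minAreaRect((T[:,:2]*1000).astype(np.float32)))
    Pd=Q[(Q[:,2]>.0745)&(Q[:,2]<.0785)]
    print('padface',len(Pd),np.median(Pd,0),cv2.minAreaRect((Pd[:,:2]*1000).astype(np.float32)))
    C=Q[(Q[:,2]>.02)&(Q[:,2]<.068)]; 
    P=np.load(f'pics/P_{c}.npy')
    B=P[(P[:,2]>.0465)&(P[:,2]<.0495)&(P[:,0]>.45)]
    uB=B[:,:2]@ex; vB=B[:,:2]@ey; k=abs(uB-.535)<.03
    print('bar',k.sum(),np.percentile(uB[k],[5,50,95]) if k.sum() else 0, np.degrees(np.polyfit(vB[k],uB[k],1)[0]) if k.sum()>5 else 0)
E
```

```text
scene 371
u pct [0.50318988 0.5051192  0.52763749 0.54910172 0.5502627 ] v [-0.12298364 -0.12231969 -0.121431   -0.12074377 -0.12009815 -0.11895252
 -0.11744753]
slope deg 0.5883335131753167
top 140 [0.54041277 0.00311192 0.11175043] ((539.9389038085938, 3.6975345611572266), (45.92985534667969, 9.643467903137207), 14.15284538269043)
padface 654 [ 0.54644705 -0.02450538  0.07624656] ((543.1353149414062, -21.25754165649414), (48.38140106201172, 62.948577880859375), 9.240628242492676)
bar 854 [0.52022572 0.52659155 0.54029643] 0.24493012872457656
side 0
padface 150 [ 0.53372106 -0.03515485  0.07594917] ((530.8859252929688, -34.37755584716797), (19.587020874023438, 43.53815841674805), 46.312034606933594)
bar 942 [0.51855702 0.52507053 0.53175008] -0.09216307294270394
```

View pics/wrist0.png

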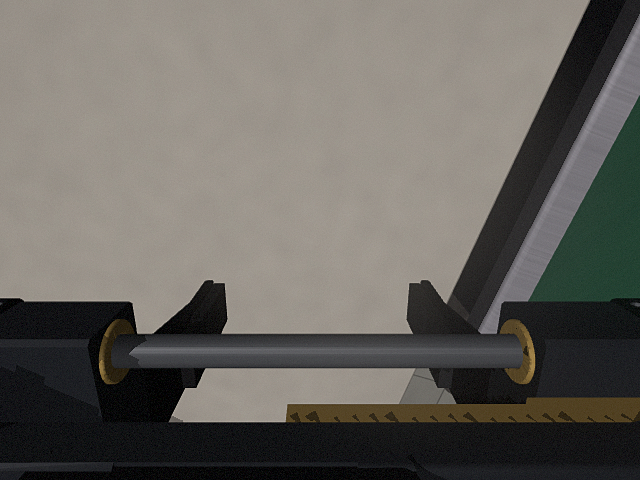

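```bash
cat > plan.py <<'E'
from h import *
import sys
from scipy.spatial.transform import Rotation as Ro
a=np.radians(13.2)
ex=np.array([np.cos(a),np.sin(a),0]);ey=np.array([-np.sin(a),np.cos(a),0])
Rt=np.c_[ex,-ey,[0,0,-1]]
def st():
    s=r.get_state();p=np.array(s['tcp_pos']);R=np.array(s['orientation'])
    print('t',s['clock'],'tcp',np.round(p,4),'u,v',np.round([p@ex,p@ey],4),'F',np.round(s['ft_force'],2),'open',s['opening'])
    return p,R,s
def plan(u,v,z,n):
    p,R,s=st(); T=u*ex+v*ey+[0,0,z]
    rv=Ro.from_matrix(R.T@Rt).as_rotvec(); print('rot total',rv.round(3),'target',T.round(4))
    for i in range(n):
        Ri=R@Ro.from_rotvec(rv*i/n).as_matrix()
        print((Ri.T@(T-p)/n*1000).round(1),(rv/n).round(4))
E
python3 -c "
from plan import *
plan(.527,-.141,.2,14)"
```

```text
t 1.5 tcp [ 0.2084 -0.642   0.2226] u,v [ 0.0563 -0.6727] F [ 0.01  0.69 -0.59] open 0.08686450893722056
rot total [-0.    -0.    -1.487] target [ 0.5453 -0.0169  0.2   ]
[-35.  -36.7   1.6] [-0.     -0.     -0.1062]
[-31.  -40.2   1.6] [-0.     -0.     -0.1062]
[-26.5 -43.2   1.6] [-0.     -0.     -0.1062]
[-21.8 -45.8   1.6] [-0.     -0.     -0.1062]
[-16.8 -47.9   1.6] [-0.     -0.     -0.1062]
[-11.6 -49.4   1.6] [-0.     -0.     -0.1062]
[ -6.3 -50.3   1.6] [-0.     -0.     -0.1062]
[ -1.  -50.7   1.6] [-0.     -0.     -0.1062]
[  4.4 -50.5   1.6] [-0.     -0.     -0.1062]
[  9.8 -49.8   1.6] [-0.     -0.     -0.1062]
[ 15.  -48.5   1.6] [-0.     -0.     -0.1062]
[ 20.  -46.6   1.6] [-0.     -0.     -0.1062]
[ 24.9 -44.2   1.6] [-0.     -0.     -0.1062]
[ 29.4 -41.3   1.6] [-0.     -0.     -0.1062]
```

```bash
python3 -m pendant '[{"x":-35,"y":-37,"rz":-0.106,"gripper":0},{"x":-31,"y":-40,"rz":-0.106,"gripper":0},{"x":-26,"y":-43,"rz":-0.106,"gripper":0},{"x":-22,"y":-46,"rz":-0.106,"gripper":0},{"x":-17,"y":-48,"rz":-0.106,"gripper":0},{"x":-12,"y":-49,"rz":-0.106,"gripper":0},{"x":-6,"y":-50,"rz":-0.106,"gripper":0},{"x":-1,"y":-51,"rz":-0.106,"gripper":0}]'; python3 -c "
from plan import *
plan(.527,-.141,.16,7)"
```

```text
t 1.5 tcp [ 0.2084 -0.642   0.2226] u,v [ 0.0563 -0.6727] F [ 0.01  0.69 -0.59] open 0.08686450893722056
rot total [-0.    -0.    -1.487] target [ 0.5453 -0.0169  0.16  ]
[-70.1 -73.3   8.9] [-0.     -0.     -0.2125]
[-53.  -86.5   8.9] [-0.     -0.     -0.2125]
[-33.6 -95.7   8.9] [-0.     -0.     -0.2125]
[ -12.7 -100.6    8.9] [-0.     -0.     -0.2125]
[   8.8 -101.1    8.9] [-0.     -0.     -0.2125]
[ 29.9 -96.9   8.9] [-0.     -0.     -0.2125]
[ 49.7 -88.4   8.9] [-0.     -0.     -0.2125]schema error: expected keys x, y, z, rx, ry, rz, gripper
```

```bash
python3 -m pendant '[{"x":-35,"y":-37,"z":0,"rx":0,"ry":0,"rz":-0.106,"gripper":0},{"x":-31,"y":-40,"z":0,"rx":0,"ry":0,"rz":-0.106,"gripper":0},{"x":-26,"y":-43,"z":0,"rx":0,"ry":0,"rz":-0.106,"gripper":0},{"x":-22,"y":-46,"z":0,"rx":0,"ry":0,"rz":-0.106,"gripper":0},{"x":-17,"y":-48,"z":0,"rx":0,"ry":0,"rz":-0.106,"gripper":0},{"x":-12,"y":-49,"z":0,"rx":0,"ry":0,"rz":-0.106,"gripper":0},{"x":-6,"y":-50,"z":0,"rx":0,"ry":0,"rz":-0.106,"gripper":0},{"x":-1,"y":-51,"z":0,"rx":0,"ry":0,"rz":-0.106,"gripper":0}]'; python3 -c "
from plan import *
plan(.527,-.141,.16,7)"
```

```text
clock: 2.5
tcp_pos: [0.4018, -0.2839, 0.2229]
orientation: [[0.919, -0.395, 0.001], [-0.395, -0.919, -0.001], [0.001, 0.0, -1.0]]
ft_force: [-0.3, 0.7, -0.4]
opening: 0.0149
t 2.5 tcp [ 0.4018 -0.2839  0.2229] u,v [ 0.3263 -0.3682] F [-0.26  0.69 -0.39] open 0.014910956659717926
rot total [ 0.001 -0.001 -0.636] target [ 0.5453 -0.0169  0.16  ]
[  3.8 -43.1   9. ] [ 0.0001 -0.0001 -0.0909]
[  7.7 -42.6   9. ] [ 0.0001 -0.0001 -0.0909]
[ 11.5 -41.7   9. ] [ 0.0001 -0.0001 -0.0909]
[ 15.2 -40.5   9. ] [ 0.0001 -0.0001 -0.0909]
[ 18.9 -39.    9. ] [ 0.0001 -0.0001 -0.0909]
[ 22.3 -37.1   9. ] [ 0.0001 -0.0001 -0.0909]
[ 25.6 -34.9   9. ] [ 0.0001 -0.0001 -0.0909]
```

```bash
python3 -m pendant '[{"x":4,"y":-43,"z":0,"rx":0,"ry":0,"rz":-0.091,"gripper":0},{"x":8,"y":-43,"z":0,"rx":0,"ry":0,"rz":-0.091,"gripper":0},{"x":11,"y":-42,"z":8,"rx":0,"ry":0,"rz":-0.091,"gripper":0},{"x":15,"y":-40,"z":10,"rx":0,"ry":0,"rz":-0.091,"gripper":0},{"x":19,"y":-39,"z":13,"rx":0,"ry":0,"rz":-0.091,"gripper":0},{"x":22,"y":-37,"z":15,"rx":0,"ry":0,"rz":-0.091,"gripper":0},{"x":26,"y":-35,"z":17,"rx":0,"ry":0,"rz":-0.091,"gripper":0},{"x":0,"y":0,"z":0,"rx":0,"ry":0,"rz":0,"gripper":0}]'; python3 -c "
from plan import *
plan(.527,-.141,.09,2)
snap('scene','s2');snap('side','d2');snap('wrist','w2')"
```

```text
clock: 3.5
tcp_pos: [0.5457, -0.0147, 0.1587]
orientation: [[0.973, 0.232, -0.001], [0.232, -0.973, 0.003], [-0.001, -0.003, -1.0]]
ft_force: [-0.7, 0.9, 0.4]
opening: 0.0007
t 3.5 tcp [ 0.5457 -0.0147  0.1587] u,v [ 0.5279 -0.1389] F [-0.68  0.87  0.4 ] open 0.0006800063491266558
rot total [-0.003  0.001  0.004] target [ 0.5453 -0.0169  0.09  ]
[-0.4  1.1 34.3] [-0.0014  0.0003  0.0019]
[-0.4  1.1 34.3] [-0.0014  0.0003  0.0019]
```

```bash
python3 - <<'E'
import cv2,numpy as np
a=cv2.imread('pics/s2.png')[100:340,200:460];b=cv2.imread('pics/d2.png')[130:370,180:440]
cv2.imwrite('pics/c2.png',cv2.resize(np.hstack([a,b]),(800,370)))
E
```

```text
(no output)
```

View pics/c2.png

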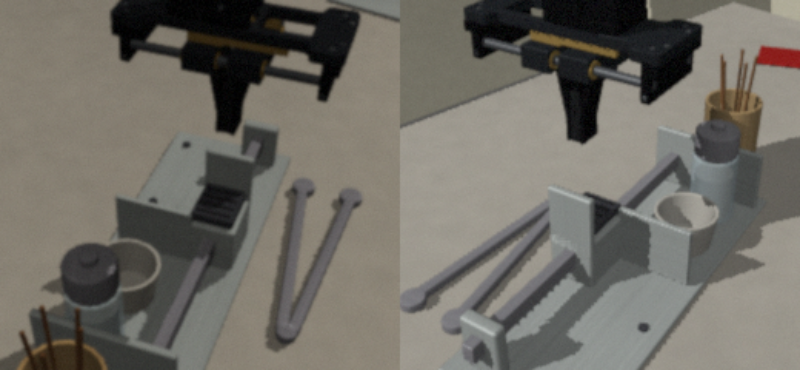

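View pics/w2.png

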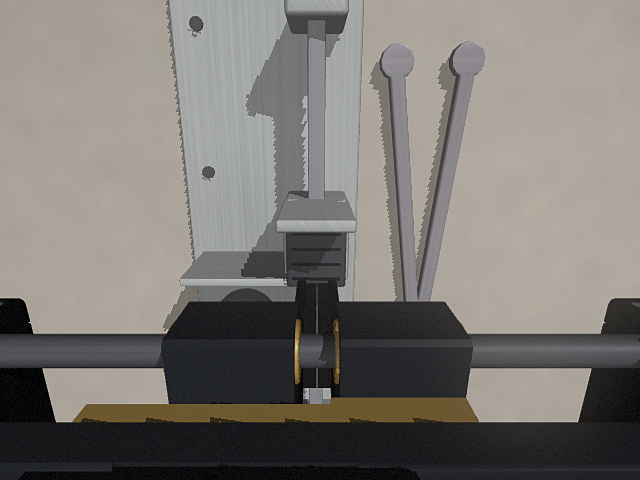

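The wrist view shows the finger column at x≈317 px over the pad (287–347), with the wall at row ≈225. The yaw is aligned, so I descend.

```bash
python3 -m pendant '[{"x":-1,"y":2,"z":25,"rx":-0.003,"ry":0,"rz":0.004,"gripper":0},{"x":0,"y":0,"z":25,"rx":0,"ry":0,"rz":0,"gripper":0},{"x":0,"y":0,"z":15,"rx":0,"ry":0,"rz":0,"gripper":0},{"x":0,"y":0,"z":7,"rx":0,"ry":0,"rz":0,"gripper":0},{"x":0,"y":0,"z":0,"rx":0,"ry":0,"rz":0,"gripper":0}]'; python3 -c "
from plan import *
plan(.527,-.141,.068,1)
im,d,cal=snap('scene','s3');snap('side','d3');
a=cv2.imread('pics/s3.png')[100:340,200:460];b=cv2.imread('pics/d3.png')[130:370,180:440]
cv2.imwrite('pics/c3.png',cv2.resize(np.hstack([a,b]),(800,370)))"
```

```text
clock: 4.28
tcp_pos: [0.545, -0.0213, 0.0877]
orientation: [[0.975, 0.222, 0.001], [0.222, -0.975, -0.003], [0.0, 0.003, -1.0]]
ft_force: [0.4, 0.2, 0.0]
opening: 0.0004
t 4.275 tcp [ 0.545  -0.0213  0.0877] u,v [ 0.5257 -0.1452] F [0.42 0.2  0.  ] open 0.000372699336205859
rot total [ 0.003 -0.    -0.007] target [ 0.5453 -0.0169  0.068 ]
[ 1.3 -4.3 19.7] [ 0.0032 -0.0001 -0.007 ]
```

View pics/c3.png

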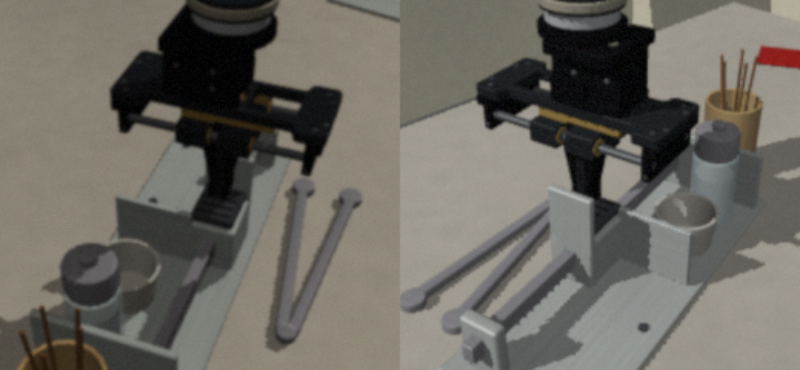

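The fingers are in the pad well, about 11 mm above it, and clear of the wall. Next I press.

```bash
python3 -m pendant '[{"x":0,"y":0,"z":8,"rx":0,"ry":0,"rz":0,"gripper":0},{"x":0,"y":0,"z":6,"rx":0,"ry":0,"rz":0,"gripper":0},{"x":0,"y":0,"z":5,"rx":0,"ry":0,"rz":-0.004,"gripper":0},{"x":0,"y":0,"z":0,"rx":0,"ry":0,"rz":0,"gripper":0},{"x":0,"y":0,"z":0,"rx":0,"ry":0,"rz":0,"gripper":0}]'; python3 -c "
from plan import *
plan(.527,-.141,.068,1)"
```

```text
clock: 5.0
tcp_pos: [0.5452, -0.0211, 0.069]
orientation: [[0.974, 0.226, 0.001], [0.226, -0.974, -0.003], [0.0, 0.003, -1.0]]
ft_force: [-0.8, 0.0, 5.6]
opening: 0.0003
t 5.0 tcp [ 0.5452 -0.0211  0.069 ] u,v [ 0.526 -0.145] F [-0.8   0.01  5.57] open 0.00029436418683549486
rot total [ 0.003 -0.    -0.002] target [ 0.5453 -0.0169  0.068 ]
[ 1.  -4.   0.9] [ 0.0034 -0.0004 -0.0024]
```

```bash
python3 -m pendant '[{"x":0,"y":-5,"z":1,"rx":0,"ry":0,"rz":0,"gripper":0},{"x":0,"y":-5,"z":0,"rx":0,"ry":0,"rz":0,"gripper":0},{"x":0,"y":-5,"z":0,"rx":0,"ry":0,"rz":0,"gripper":0},{"x":0,"y":-7,"z":0,"rx":0,"ry":0,"rz":0,"gripper":0},{"x":0,"y":-8,"z":0,"rx":0,"ry":0,"rz":0,"gripper":0}]'; python3 -c "
from plan import *
plan(.527,.018,.068,1)"
```

```text
clock: 5.62
tcp_pos: [0.5389, 0.0067, 0.0681]
orientation: [[0.974, 0.225, 0.002], [0.225, -0.974, -0.005], [0.001, 0.006, -1.0]]
ft_force: [-0.0, -3.2, 5.7]
opening: 0.0004
t 5.625 tcp [0.5389 0.0067 0.0681] u,v [ 0.5261 -0.1166] F [-0.04 -3.18  5.67] open 0.0003909573429776094
rot total [ 0.006 -0.001 -0.004] target [0.509  0.1379 0.068 ]
[   0.4 -134.6   -0.7] [ 0.0055 -0.0008 -0.0035]
```

```bash
python3 -m pendant '[{"x":0,"y":-10,"z":0,"rx":0,"ry":0,"rz":-0.002,"gripper":0},{"x":0,"y":-11,"z":0,"rx":0,"ry":0,"rz":0,"gripper":0},{"x":0,"y":-12,"z":0,"rx":0,"ry":0,"rz":0,"gripper":0},{"x":0,"y":-12,"z":0,"rx":0,"ry":0,"rz":0,"gripper":0},{"x":0,"y":-12,"z":0,"rx":0,"ry":0,"rz":0,"gripper":0}]'; python3 -c "
from plan import *
plan(.527,.018,.068,1)"
```

```text
clock: 6.25
tcp_pos: [0.526, 0.0625, 0.0679]
orientation: [[0.974, 0.227, 0.002], [0.227, -0.974, -0.005], [0.001, 0.005, -1.0]]
ft_force: [0.3, -3.2, 6.3]
opening: 0.0006
t 6.25 tcp [0.526  0.0625 0.0679] u,v [ 0.5264 -0.0592] F [ 0.28 -3.23  6.27] open 0.0005874576397294328
rot total [ 0.005 -0.001 -0.001] target [0.509  0.1379 0.068 ]
[  0.5 -77.2  -0.5] [ 0.0054 -0.001  -0.0014]
```

```bash
python3 -m pendant '[{"x":0,"y":-12,"z":0,"rx":0,"ry":0,"rz":0,"gripper":0},{"x":0,"y":-12,"z":0,"rx":0,"ry":0,"rz":0,"gripper":0},{"x":0,"y":-12,"z":0,"rx":0,"ry":0,"rz":0,"gripper":0},{"x":0,"y":-12,"z":0,"rx":0,"ry":0,"rz":0,"gripper":0},{"x":0,"y":-10,"z":0,"rx":0,"ry":0,"rz":0,"gripper":0}]'; python3 -c "
from plan import *
plan(.527,.018,.068,1)"
```

```text
clock: 6.88
tcp_pos: [0.517, 0.1007, 0.0679]
orientation: [[0.976, 0.218, 0.003], [0.218, -0.975, -0.031], [-0.004, 0.031, -1.0]]
ft_force: [9.5, -50.3, 20.1]
opening: 0.0006
t 6.875 tcp [0.517  0.1007 0.0679] u,v [ 0.5263 -0.02  ] F [  9.53 -50.31  20.1 ] open 0.0005655469173154928
rot total [ 0.031  0.004 -0.011] target [0.509  0.1379 0.068 ]
[  0.3 -38.   -1.3] [ 0.0308  0.0037 -0.0106]
```

Contact force jumped at v≈-0.020, so the jaw has probably reached the stop (base-plate geometry suggests it started about 35 mm open). I'll relax the push and check.

```bash
python3 -m pendant '[{"x":0,"y":16,"z":0,"rx":0,"ry":0,"rz":0,"gripper":0},{"x":0,"y":0,"z":0,"rx":0,"ry":0,"rz":0,"gripper":0}]'; python3 -c "
from plan import *
plan(.527,.018,.068,1)
snap('scene','s4');snap('side','d4')
a=cv2.imread('pics/s4.png')[100:340,200:460];b=cv2.imread('pics/d4.png')[180:420,160:420]
cv2.imwrite('pics/c4.png',cv2.resize(np.hstack([a,b]),(800,370)))"
```

```text
clock: 7.12
tcp_pos: [0.5171, 0.1008, 0.0677]
orientation: [[0.975, 0.224, 0.002], [0.224, -0.974, -0.007], [0.001, 0.007, -1.0]]
ft_force: [2.4, -7.1, 6.2]
opening: 0.0003
t 7.125 tcp [0.5171 0.1008 0.0677] u,v [ 0.5264 -0.02  ] F [ 2.38 -7.06  6.15] open 0.00026627699875666415
rot total [ 0.007 -0.001 -0.004] target [0.509  0.1379 0.068 ]
[  0.4 -38.   -0.6] [ 0.0073 -0.0008 -0.0041]
```

View pics/c4.png

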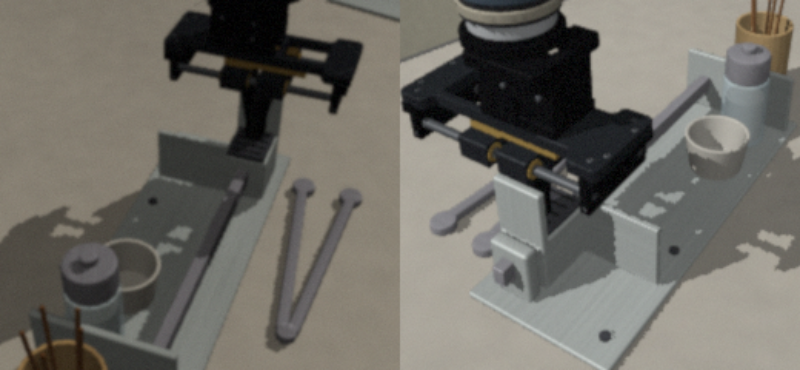

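The side view shows the carriage against the end post, with only about 7 N left on the tool. Lifting straight away now.

```bash
python3 -m pendant '[{"x":0,"y":0,"z":-5,"rx":0,"ry":0,"rz":0,"gripper":0},{"x":0,"y":0,"z":-8,"rx":0,"ry":0,"rz":0,"gripper":0},{"x":0,"y":4,"z":-20,"rx":0,"ry":0,"rz":0,"gripper":0},{"x":0,"y":0,"z":-40,"rx":0,"ry":0,"rz":0,"gripper":0},{"x":0,"y":0,"z":-50,"rx":0,"ry":0,"rz":0,"gripper":0},{"x":0,"y":0,"z":-50,"rx":0,"ry":0,"rz":0,"gripper":0},{"x":0,"y":0,"z":0,"rx":0,"ry":0,"rz":0,"gripper":0},{"x":0,"y":0,"z":0,"rx":0,"ry":0,"rz":0,"gripper":0}]'; python3 - <<'E'
from plan import *
st()
for c in ['scene','side']:
    im,d,cal=snap(c,c+'5')
    for q in ['pad','push_wall','grinder','ramekin','skewer_holder','tongs']:
        for s in r.spot_point(c,q)[:1]:
            p=s['pixel'];z=d[int(round(p[1])),int(round(p[0]))]
            X=w(cal,p,z); print(c,q,round(s['conf'],2),np.round(p,1),X.round(4),'v',round(X@ey,4))
a=cv2.imread('pics/scene5.png')[100:340,200:460];b=cv2.imread('pics/side5.png')[180:420,160:420]
cv2.imwrite('pics/c5.png',cv2.resize(np.hstack([a,b]),(800,370)))
E
```

```text
clock: 8.22
tcp_pos: [0.5157, 0.1008, 0.2394]
orientation: [[0.974, 0.228, -0.001], [0.228, -0.974, -0.004], [-0.001, 0.003, -1.0]]
ft_force: [0.7, 0.0, -1.0]
opening: 0.0006
t 8.225 tcp [0.5157 0.1008 0.2394] u,v [ 0.5251 -0.0196] F [ 0.7   0.02 -0.97] open 0.0005661916136360357
scene pad 0.79 [361.3 190.6] [0.5227 0.0771 0.0773] v -0.0443
scene push_wall 0.9 [367.6 166.8] [0.5128 0.1132 0.1001] v -0.0069
scene grinder 0.6 [262.6 321.7] [ 0.5464 -0.2168  0.0677] v -0.3358
scene ramekin 0.75 [283.2 288.2] [ 0.798  -0.4841  0.5463] v -0.6535
scene skewer_holder 0.66 [248.7 391.8] [ 0.5862 -0.2946  0.0536] v -0.4207
scene tongs 0.67 [397.6 270.1] [ 6.276e-01  1.870e-02 -1.000e-04] v -0.1251
side pad 0.59 [254.4 308.7] [0.5182 0.086  0.0757] v -0.0346
side push_wall 0.88 [241.2 307.4] [0.5011 0.1163 0.1071] v -0.0012
side grinder 0.72 [385.5 263.6] [ 0.4982 -0.1713  0.0289] v -0.2805
side ramekin 0.67 [360.1 286.4] [ 0.4888 -0.0948  0.0283] v -0.2039
side skewer_holder 0.67 [325.  306.5] [ 0.5131 -0.0414  0.0048] v -0.1575
side tongs 0.61 [253.1 292.8] [0.6139 0.0204 0.0092] v -0.1204
```

View pics/c5.png

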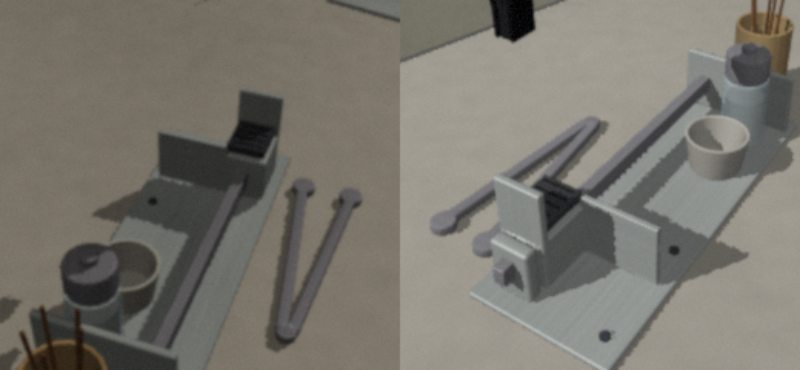

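```bash
python3 - <<'E'
from plan import *
for c in ['scene','side']:
    P=np.load(f'pics/P_{c}.npy');u=P[:,:2]@ex[:2];v=P[:,:2]@ey[:2]
    k=(P[:,2]>.003)&(P[:,2]<.009)&(u>.41)&(u<.57)
    print(c,'base v',np.percentile(v[k],[0,.2,1,99,99.8,100]).round(4),'u',np.percentile(u[k],[.2,1,99,99.8]).round(4))
    k=(P[:,2]>.045)&(P[:,2]<.065)&(v>-.02)&(v<.06); print('post v',k.sum(),np.percentile(v[k],[1,10,50,90,99]).round(4) if k.sum() else '')
im,d,cal=snap('scene','s6');R=np.array(cal['R']);t=np.array(cal['t']);f=240/np.tan(np.radians(cal['fovy'])/2)
vv,uu=np.mgrid[150:230,320:400];z=d[150:230,320:400].ravel();X=(np.c_[(uu.ravel()-cal['cx'])/f*z,(vv.ravel()-cal['cy'])/f*z,z]-t)@R
u=X@ex;v=X@ey;k=(X[:,2]>.085)&(X[:,2]<.108)&(abs(u-.527)<.02)&(abs(v)<.03)
print('wall face v',k.sum(),np.percentile(v[k],[5,50,95]).round(4))
k=(abs(u-.527)<.017)&(v>-.05)&(v<-.02)&(X[:,2]>.05);print('pad z',np.median(X[k,2]).round(4))
E
```

```text
scene base v [-0.3565 -0.3558 -0.3547  0.0291  0.0322  0.0344] u [0.4174 0.4194 0.5603 0.5609]
post v 279 [-0.019  -0.0083  0.0029  0.0093  0.0135]
side base v [-0.3556 -0.3425 -0.3267  0.0334  0.0341  0.0351] u [0.415  0.4157 0.5509 0.5583]
post v 616 [-0.0183 -0.0086  0.0133  0.0205  0.0284]
wall face v 268 [-0.0103 -0.0086 -0.0067]
pad z 0.0766
```

```bash
python3 -c "
from workcell import r
print(r.sign_off())"
```

```text
the job is handed in; nothing more can be done
None
```

The condiment rack's jaw is open to the end post, the release pad has sprung back up and the hand is clear. I handed the job in at about 9 s; sign-off gives no verdict, so success is not confirmed.

**What I did:** With the fingers shut, I pressed the pad about 7–8 mm down. Keeping it pressed, I pushed the wall about 112 mm until the jaw met the end post, then lifted straight up. The jaw started about 35 mm open.

**Last checks:**
- **Jaw:** the depth measurement puts it at about 0.148 m, give or take 2–3 mm. The requirement is over 0.145 m, so this reading alone leaves little margin. The side view shows it against the post, and the push came to a hard stop there with the pad held down.
- **Pad:** its top is 76.6 mm above the ledge, so it is fully up.
- **Tool:** it is about 240 mm above the ledge, and the wrist force reads about 1 N, which is noise.
- **Grinder, ramekin, skewer holder and tongs:** in the pictures they look unmoved and upright.

**What disagreed:**
- Wrist force rose to about 50 N for a moment when the jaw hit the stop. That is above the 40 N limit for the arm or gripper body, but the contact was at the fingertips; it is also below the 120 N wrist limit.
- Some network detections after the move were clearly wrong or scattered. The scene camera's ramekin depth was impossible, the side camera mistook the rack for the skewer holder, and the side camera's grinder and ramekin points jumped by about 30 mm. For those objects I went by the pictures. The scene camera's own points for the grinder, skewer holder and tongs moved by less than 10 mm.

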